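# Bar down a power module and set the coolant valve to its marker

### The job

Get the liquid-cooled test rig ready for a run. First, with the coolant valve still shut, lay the loose bridge bar across the rig's two notched supports so that it spans the power module and sits fully down in both notches; then open the valve by turning its lever until the lever stands exactly over the setting marker clamped to the valve's quadrant plate. Do not shift the module or the marker, and leave the pliers, syringe and screw dish beside the rig where they are.

Things in the scene. Friction and masses are not known exactly. Their poses are not given: they have to be found in the camera images.
- test_rig: fixed bench rig, aluminium base 220 x 290 mm, top at z 12 mm. Origin on the bench; rig x points away from the robot at yaw 0, y left, z up; the base covers x -110..110, y -155..135 mm. Left part: copper cold plate (76 x 116 mm, centre x 0, y 65, top z 40) between two steel supports; right part: ball valve with lever; behind the valve (x 34..96, y -126..-64) a pump and white reservoir, 121 mm high
- seat_mid (a point): midpoint between the two supports at seat height (z 58 mm), at rig (0, 65) mm, axes as the rig's: the bar's origin belongs here, bar along rig x. The supports stand at rig x -77 and +77 (34 x 46 mm); each has a flat seat in a notch 29 mm wide (y) with flared cheeks up to z 74, open to the inside, closed at the outer end; the end walls are 176 mm apart
- bridge_bar: loose aluminium bar, starts on the bench left or right of the rig. Beam 170 x 24 mm (long along its x), 12 to 30 mm above its origin, on two end feet 24 x 24 mm. A nut on mid top reaches 37 mm. Under the middle a sprung pad (18 mm wide, about 1 N) hangs to 3 mm above foot level; the module pushes it up 3 mm when seated. Origin: middle, at foot underside level. 0.3-0.5 kg
- power_module: loose black power module with a copper base, 60 x 104 x 24 mm (long along y), lying on the cold plate with its top 64 mm above the bench. Origin at the centre of its underside
- valve_lever (a joint): angle of the valve lever (rad): 0 = shut, lever points along rig -x (towards the robot at yaw 0); it grows counter-clockwise seen from above; 1.571 = fully open, lever along rig -y, in line with the tube. Stiff, stays where it is left (about 2.5 N at the grip)
- setting_marker (a joint): angle of the setting marker on the quadrant plate (rad), same zero and sense as the lever: the valve is set when the lever's angle equals it. The marker is clamped and stays put
- valve_axis (a point): on the vertical turning axis of the lever, at the lever's mid height, 88 mm above the bench; axes as the rig's
- lever_grip (a point): middle of the lever's black grip sleeve, 100 mm from the turning axis, 88 mm above the bench; its x axis points from the grip to the axis. Sleeve 20 mm wide, 12 mm high (z 82..94), from 66 to 136 mm from the axis; the neck inside it is a steel strip 13 mm wide. The lever is free underneath beyond 70 mm from the axis
- marker_tip (a point): top of the setting marker, a dark steel clamp 24 mm wide on the quadrant's rim, 60 mm from the axis, 72 mm above the bench; its x axis points to the axis
- long_nose: pair of long-nose pliers with red grips, 164 x 55 x 12 mm, lying on the other side of the rig from the bar: leave alone. Origin under its centre
- flux_syringe: cream syringe 115 x 34 x 25 mm lying to the right: leave alone
- screw_dish: round metal dish of screws, 72 mm across, 18 mm high, on the right: leave alone

How it is judged (in metres and radians):
On the way, in this order (a step that is already met when the one before it is completed fails the run):
1. the bar is laid fully down in both notches over the module and let go, with the valve still shut (lever below 0.3 rad) (horizontal distance between bridge_bar and seat_mid below 0.007 m and z of bridge_bar in the frame of seat_mid between -0.0025 and 0.0025 m and angle between bridge_bar's own z axis and vertical below 0.04 rad and angle between the x axis of bridge_bar and the x axis of test_rig, either way round below 0.09 rad and contact force between the fingers and bridge_bar below 0.2 N and value of joint valve_lever below 0.3 rad), for 0.3 s.
2. the valve lever stands over the setting marker, the bar still seated (horizontal distance between bridge_bar and seat_mid below 0.007 m and z of bridge_bar in the frame of seat_mid between -0.0025 and 0.0025 m and angle between bridge_bar's own z axis and vertical below 0.04 rad and angle between the x axis of bridge_bar and the x axis of test_rig, either way round below 0.09 rad and contact force between the fingers and bridge_bar below 0.2 N and angle between the x axis of lever_grip and the x axis of marker_tip, either way round below 0.08 rad), for 0.2 s.
At the end, for the whole second after the job is handed in: the bar rests, released and still, in both notches: its middle within 7 mm of seat_mid, within 2.5 mm of seat height, level within 0.04 rad, along rig x within 0.09 rad; the valve lever is at rest within 0.08 rad (4.6 degrees) of the setting marker (all of step 2 and linear speed of bridge_bar below 0.01 m/s and velocity of joint valve_lever between -0.05 and 0.05 rad/s); the robot touches nothing.
It fails at once if the power module is shifted more than 8 mm (distance of power_module from where it was at the start of the episode above 0.008 m).
It fails at once if the setting marker is moved more than 4 mm (distance of marker_tip from where it was at the start of the episode above 0.004 m).
It fails at once if the pliers, the syringe or the screw dish are moved more than 30 mm (distance of any of long_nose, flux_syringe, screw_dish from where it was at the start of the episode above 0.03 m).
It also fails if it takes over 51 s, if anything falls off the work surface, if the arm or the gripper's body presses on something with over 40 N, if the wrist force passes 120 N, or if a joint passes its speed limit or range.

### The arm

A 6-joint arm with a two-finger parallel gripper is mounted at the origin on a cart in front of the work surface, level with it; the furniture and walls round the work are solid. World frame = base frame: x ahead of the robot, y to its left, z up, the work surface at z = 0. Lengths are in mm, angles in rad, forces in N, time in s.
With the tool pointing down it reaches from about 275 to 850 mm from the base axis. Payload 19 kg.
Tool frame: the origin (TCP) lies at the very end of the fingers, on their centre line; the grasp point (between the pads) lies 19 mm behind it; z points along the fingers, y is the line along which they close (so a half turn about z gives the same grasp; the last joint's range is limited). The gripper opens to 85 mm and grips with 20 to 120 N. Pads are 22 mm wide; open, the fingers measure 114 mm over their backs; the gripper's body (76 mm by 85 mm) begins 54 mm behind the grasp point. The pads swing forward as they close: fully open they stand 13 mm farther back than shut.
Start: joints at [1.177, 0.15, 1.437, -0, 1.554, -0.134], TCP at [147.716, 555.671, 231.267] pointing down, gripper open.
Joint ranges: [-2.8, 2.8], [-0.68, 2.1], [0.12, 2.68], [-1.39, 4.53], [0.16, 2.79], [-2.81, 2.81]. Speed limits (rad/s): [1.89, 1.89, 2.22, 3.01, 3.01, 3.01].

### API

Orientations are given as a unit quaternion [x, y, z, w].
In Python, from cell import monitor, viewer, ticket gives the robot as it stands.
- The arm moves only by the shell command python3 -m handwheel 'ROWS' [FORCE]. ROWS is JSON, a list of rows, each a list of 5 numbers: the shift along the world's x, y, z in mm, then the turn about the world's z in degrees, then the closure, from -1 (fully open) to 1 (shut). A call has 1 to 12 rows; each row is the pose to reach, as a shift and turn from the pose commanded when the call began; what a row does not reach only later rows make up. A row lasts 1/8 s, in which the tool goes at most 62.5 mm and 10.7 degrees, less where a joint would pass 70% of its speed; a pose out of reach is approached as far as the arm can. A call with a gripper value outside its range is refused whole. The fingers move at their own pace and stop on an object; FORCE is the grip in N (left out, the last holds). Time passes only in rows, so rows that repeat a pose let the fingers close. It gives the time, the measured TCP pose, the force, the opening and the grip force at its end, in the units of the state.
- monitor.sense(): the state, without advancing time (a new reading comes with each control period).
- viewer.capture(name): name is "side" or "top"; returns (picture, depth): 384x512x3 uint8, red, green, blue; 384x512 float32, mm along the optical axis (not along the pixel's ray), 0 where there is no reading.
- viewer.get_calibration(name): a dict with "fx", "fy", "cx", "cy" (pixels), "eye" and "rotation" of the camera in the world. Camera axes: x right, y down, z forward; pixel columns grow to the right and rows downward; lengths in mm; the calibration is good to about 2 mm. A picture is of the moment at which its call begins. get_calibration takes no time and is no camera call.
- ticket.job_done(): hands the job in; it is judged then, once.
The state is a dict: "time_s": time; "joint_positions": joint angles; "joint_vel": joint speeds; "tau": joint torques, N m; "tool_pos": TCP position; "eef_rot": TCP orientation; "force": force on the tool from outside, world axes, zero at the start; "torque": the same for the moment, N m; "width": finger opening in mm; "finger_force": force on a finger pad.
Only numpy, scipy, OpenCV 4.12 (cv2) and the standard library are available. Lean on these libraries where they do the work, as an engineer would, in place of code of your own. Each camera call takes 0.05 s, during which the arm holds its last target. There are 200 camera calls.

## Working session

There is one attempt and no reset: what is moved stays moved. The work goes in short steps, Python scripts to look and compute and a shell command to move; the robot and the scene stay as the last step left them, time stands still between calls to the robot, and variables do not carry over. Pictures are saved under pics/ and viewed, at most 10 in all, crops included, and the job is handed in when it is done.

```bash
mkdir -p pics
cat > h.py <<'E'
import numpy as np, cv2
from cell import monitor, viewer, ticket
def cap(n,save=None):
    p,d=viewer.capture(n); p=np.asarray(p)
    if save: cv2.imwrite('pics/'+save,cv2.cvtColor(p,cv2.COLOR_RGB2BGR))
    return p,np.asarray(d)
def world(n,d):
    c=viewer.get_calibration(n); v,u=np.mgrid[:384,:512]
    P=np.stack([(u-c['cx'])/c['fx']*d,(v-c['cy'])/c['fy']*d,d],-1)
    return P@np.array(c['rotation']).T+np.array(c['eye'])
def ray(n,u,v,z):
    c=viewer.get_calibration(n); r=np.array(c['rotation'])@np.array([(u-c['cx'])/c['fx'],(v-c['cy'])/c['fy'],1])
    e=np.array(c['eye']); return e+r*(z-e[2])/r[2]
E
python3 - <<'E'
from h import *
for n in('top','side'):
    p,d=cap(n,n+'0.png'); np.savez('/tmp/'+n+'0.npz',p=p,d=d); print(viewer.get_calibration(n))
s=monitor.sense(); print(s)
E
```

```text
{'fx': 436.7936378921009, 'fy': 436.7936378921009, 'cx': 260.3969882454106, 'cy': 182.30340511708903, 'eye': array([ 316.23592005,  -23.70368723, 1348.88212155]), 'rotation': array([-0.69584211,  0.71479209, -0.04875439,  0.04999036])}
{'fx': 399.68508247968214, 'fy': 399.68508247968214, 'cx': 254.9639267502831, 'cy': 195.73011039307326, 'eye': array([ -14.0800676 , -766.17146688,  428.28881739]), 'rotation': array([ 0.78549393, -0.24352261,  0.16983334, -0.54300337])}
{'time_s': 0.1, 'joint_positions': array([ 1.17695283e+00,  1.50926933e-01,  1.43791407e+00,  5.41310186e-06,
        1.55376001e+00, -1.33994555e-01]), 'joint_vel': array([ 6.40474132e-04, -5.17939194e-04, -2.42321809e-03,  5.32639492e-04,
        8.69980655e-04,  5.81763868e-05]), 'tau': array([ 8.34540784e-03, -7.14373541e+01, -5.71797252e+01, -5.63338142e-05,
        6.77741438e-03,  8.18538837e-06]), 'tool_pos': array([147.67727428, 555.51342359, 230.76731112]), 'eef_rot': array([ 1.29559284e-01,  9.91571550e-01, -4.86021273e-04, -1.34136986e-04]), 'force': array([-0.44767737, -0.25457786, -0.14396442]), 'torque': array([0.00341983, 0.00954464, 0.02227324]), 'finger_force': 0.0, 'width': 85.33967773252982}
```

View pics/top0.png

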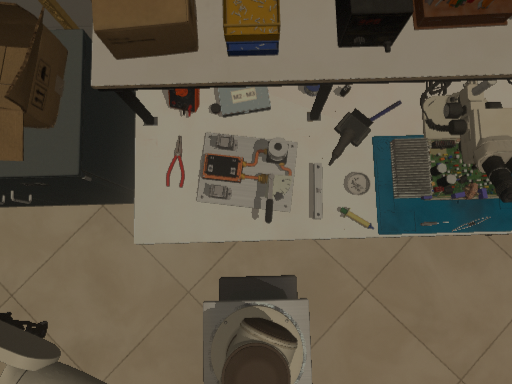

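View pics/side0.png

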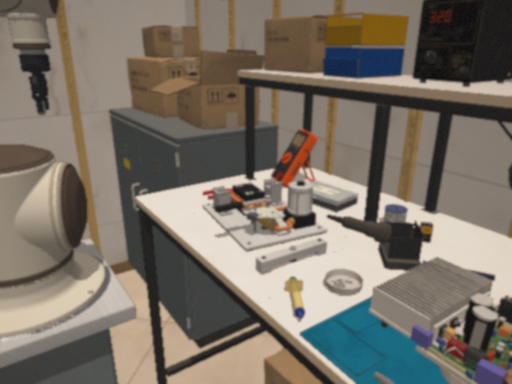

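```bash
sed -i "s/np.array(c\['rotation'\])/R.from_quat(c['rotation']).as_matrix()/; s/^from cell/from scipy.spatial.transform import Rotation as R\nfrom cell/" h.py
python3 - <<'E'
from h import *
a=np.load('/tmp/top0.npz');p,d=a['p'],a['d']
c=p[120:240,150:400]; cv2.imwrite('pics/crop.png',cv2.cvtColor(cv2.resize(c,None,fx=3.2,fy=3.2,interpolation=cv2.INTER_CUBIC),cv2.COLOR_RGB2BGR))
W=world('top',d)
print('bench',W[225,180],W[200,340])
for r in (60,70,78,84,90): print(r,W[r,240].round())
m=(W[...,2]>20)&(W[...,2]<60)
m[:, :300]=0;m[:,335:]=0;m[:150]=0;m[225:]=0
q=W[m]; print('bar pts',len(q),np.median(q[:,2]),q[:,2].max())
t=m&(W[...,2]>24); cs=np.argwhere(t)[:,::-1].astype(np.float32)
(u,v),wh,an=cv2.minAreaRect(cs);print(u,v,wh,an)
b=cv2.boxPoints(((u,v),wh,an)); X=np.array([ray('top',*k,30) for k in b]);print(X.round(1),X.mean(0),ray('top',u,v,30))
# rig features
for lo,hi,nm in((58,70,'module'),(70,84,'cheek'),(84,100,'lever'),(105,130,'res')):
    m=(W[...,2]>lo)&(W[...,2]<hi);m[:,:195]=0;m[:,300:]=0;m[:120]=0;m[225:]=0
    n,l,st,ce=cv2.connectedComponentsWithStats(m.astype(np.uint8))
    for i in range(1,n):
        if st[i,4]>8:
            q=W[l==i]; print(nm,st[i],q.mean(0).round(1),q.min(0).round(),q.max(0).round())
E
```

```text
bench [379.8837753  226.44017731   3.28754237] [ 443.15832675 -267.45368358    8.45877205]
60 [753.  17. 355.]
70 [728.  18. 354.]
78 [708.  18. 354.]
84 [699.  19. 340.]
90 [794.  32.  35.]
bar pts 446 30.42578840664237 39.350476572946945
317.4999694824219 190.49998474121094 (54.99999237060547, 6.999999046325684) 90.0
[[ 557.1 -189.8   30. ]
 [ 556.5 -211.2   30. ]
 [ 388.3 -203.5   30. ]
 [ 388.8 -182.4   30. ]] [ 472.67088705 -196.75194069   30.        ] [ 471.9282707 -196.7190038   30.       ]
module [217 134  16  14  95] [626.5  81.4  62.7] [607.  59.  58.] [647. 103.  70.]
module [206 155  33  22 565] [550.5  89.6  64.3] [518.  41.  58.] [584. 138.  70.]
module [269 156   8   4  11] [571.3 -62.5  62.9] [567. -73.  58.] [576. -52.  69.]
module [272 175  20  24 237] [489.1 -84.   67.1] [ 449. -115.   61.] [517. -57.  70.]
module [265 179   4  20  35] [475.8 -42.2  67.2] [450. -47.  63.] [506. -36.  70.]
module [211 185  13  13  67] [472.3 105.8  63.2] [456.  87.  58.] [492. 124.  70.]
cheek [217 135   6  10  27] [630.1  97.9  73. ] [614.  87.  70.] [643. 103.  78.]
cheek [226 135   7  12  30] [626.6  62.4  73.4] [607.  57.  70.] [642.  76.  77.]
cheek [277 180   9   8  25] [491.2 -86.7  71.5] [480. -96.  70.] [501. -73.  74.]
cheek [210 185   5  11  31] [475.4 120.2  74.6] [462. 113.  70.] [491. 125.  80.]
cheek [218 186   9  12  32] [469.   84.5  73.6] [455.  78.  70.] [487. 102.  82.]
cheek [272 189  13  11  51] [457.3 -73.5  72.2] [445. -93.  70.] [475. -57.  76.]
lever [265 174  10  49 276] [440.3 -48.2  92.4] [377. -64.  85.] [517. -34. 100.]
res [268 137  20  20 312] [591.6 -76.7 114.9] [ 564. -104.  105.] [622. -49. 128.]
```

View pics/crop.png

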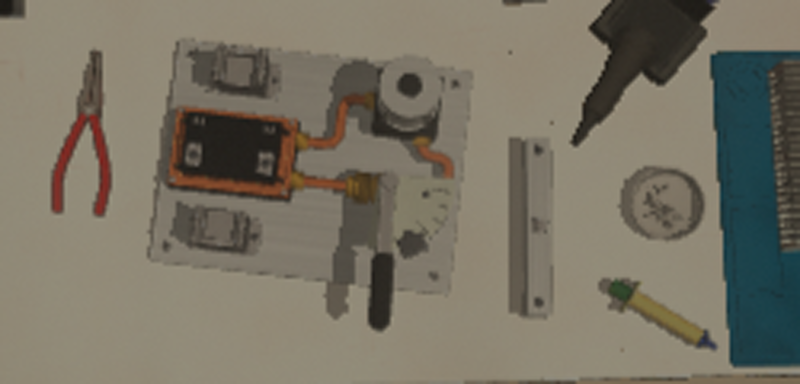

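Run:
```python
from h import *
a=np.load('/tmp/top0.npz');p,d=a['p'],a['d']; W=world('top',d)
Z=W[...,2]
T=lambda u,v,z:ray('top',u,v,z)[:2]
# bar: colour mask with depth
m=(Z>20);m[:,:305]=0;m[:,330:]=0;m[:155]=0;m[225:]=0
n,l,st,ce=cv2.connectedComponentsWithStats(m.astype(np.uint8));i=1+st[1:,4].argmax()
cs=np.argwhere(l==i)[:,::-1]; G=np.array([T(u,v,30) for u,v in cs])
c=G.mean(0);w,V=np.linalg.eigh(np.cov(G.T));ax=V[:,1]*np.sign(V[0,1]);pr=(G-c)@ax
print('bar',c,'yaw',np.degrees(np.arctan2(ax[1],ax[0])),np.ptp(pr),'mid',c+ax*(pr.max()+pr.min())/2)
print('nut/holes',T(318.2,190.3,37),T(318.4,166.9,30),T(318.1,214.4,30))
# sleeve, marker
g=p.max(2).astype(int)
m=(g<50)&(Z>80);m[:,:255]=0;m[:,295:]=0;m[:165]=0;m[230:]=0
G=np.array([T(u,v,94) for v,u in np.argwhere(m)]);c=G.mean(0);w,V=np.linalg.eigh(np.cov(G.T));s=V[:,1]*np.sign(V[0,1]);pr=(G-c)@s
print('sleeve',len(G),c,s,np.degrees(np.arctan2(s[1],s[0])),np.ptp(pr),np.sqrt(w))
m=(g<75)&(Z>60)&(Z<80);m[:,:272]=0;m[:,295:]=0;m[:170]=0;m[210:]=0
q=np.argwhere(m);print('marker px',len(q),q.mean(0),np.median(W[m],0),T(q[:,1].mean(),q[:,0].mean(),72))
# module, copper plate
m=(Z>60)&(Z<69);m[:,:200]=0;m[:,245:]=0;m[:150]=0;m[180:]=0
r=cv2.minAreaRect(np.argwhere(m)[:,::-1].astype(np.float32));B=np.array([T(*k,64) for k in cv2.boxPoints(r)]);print('module',B.round(1).tolist(),B.mean(0))
hsv=cv2.cvtColor(p,cv2.COLOR_RGB2HSV);m=(hsv[...,0]<14)&(hsv[...,1]>110)&(hsv[...,2]>70);m[:,:198]=0;m[:,243:]=0;m[:148]=0;m[184:]=0
r=cv2.minAreaRect(np.argwhere(m)[:,::-1].astype(np.float32));B=np.array([T(*k,40) for k in cv2.boxPoints(r)]);print('copper',B.round(1).tolist(),B.mean(0))
# base corners (crop px)
C=[(178,40),(472,70),(447,294),(150,260)]
B=np.array([T(150+u/3.2,120+v/3.2,12) for u,v in C]);print('base',B.round(1).tolist())
x=((B[0]-B[3])+(B[1]-B[2]));y=((B[0]-B[1])+(B[3]-B[2]));print(np.degrees([np.arctan2(x[1],x[0]),np.arctan2(y[1],y[0])-np.pi/2]),B.mean(0))
# supports by height 
m=(Z>50)&(Z<90);P=[]
for r0,r1 in((128,150),(182,202)):
    k=m.copy();k[:,:205]=0;k[:,238:]=0;k[:r0]=0;k[r1:]=0
    q=W[k];P.append((q.min(0)+q.max(0))/2);print('sup',k.sum(),q.mean(0),P[-1])
```

```text
bar [ 471.86384561 -196.70910848] yaw -2.5345273841447686 174.34252278364613 mid [ 472.70058044 -196.74614631]
nut/holes [ 471.65323736 -197.94297044] [ 544.5958792 -202.7351291] [ 399.32685451 -195.27431173]
sleeve 119 [411.755414   -44.61957456] [ 0.99602198 -0.08910794] -5.112289337356817 63.740148241915186 [ 4.41014349 18.13231077]
marker px 47 [194.82978723 278.04255319] [456.49627857 -74.492652    71.30800561] [457.2969774  -74.73463254]
module [[528.3, 138.0], [586.1, 130.3], [572.2, 40.9], [514.7, 49.1]] [550.3301279  89.5567682]
copper [[521.4, 152.7], [596.5, 143.9], [580.3, 28.4], [505.4, 38.2]] [550.91798338  90.79445672]
base [[667.0, 144.0], [628.9, -143.4], [410.5, -111.1], [450.8, 172.9]]
[-8.01632693 -7.81026569] [539.31499924  15.59836534]
sup 200 [626.28623997  79.88215993  64.11490793] [626.75920706  79.04434103  65.04487783]
sup 192 [473.9206997  101.5665715   65.19089406] [473.53510254 100.91227397  66.12075379]
```

```bash
python3 -m handwheel '[[324,-752,-40,12.2,-0.3],[324,-752,-40,12.2,-0.3],[324,-752,-40,12.2,-0.3],[324,-752,-40,12.2,-0.3],[324,-752,-40,12.2,-0.3],[324,-752,-40,12.2,-0.3],[324,-752,-40,12.2,-0.3],[324,-752,-40,12.2,-0.3],[324,-752,-40,12.2,-0.3],[324,-752,-40,12.2,-0.3],[324,-752,-40,12.2,-0.3],[324,-752,-40,12.2,-0.3]]' 40
```

```text
time_s: 1.6
tool_pos: [440.2, -124.4, 195.0]
eef_rot: [0.024, 1.0, -0.0, 0.0]
force: [1.2, 1.2, 0.3]
width: 55.6
finger_force: 0.0
```

```bash
python3 -m handwheel '[[24,-55,-4,0,-0.3],[24,-55,-4,0,-0.3],[24,-55,-4,0,-0.3],[24,-55,-4,0,-0.3],[24,-55,-4,0,-0.3]]' 40; python3 -c "
from h import *
s=monitor.sense();print(s['tool_pos'],s['eef_rot'])"
```

```text
time_s: 2.22
tool_pos: [463.9, -176.3, 191.7]
eef_rot: [0.023, 1.0, -0.0, 0.0]
force: [0.3, -0.9, -0.5]
width: 55.3
finger_force: 0.0
[ 463.91018425 -176.31889775  191.6651276 ] [ 2.28105218e-02  9.99739715e-01 -2.18424069e-04  3.66045202e-04]
```

```bash
python3 -m handwheel '[[8,-21,-50,0,-0.3],[8,-21,-100,0,-0.3],[8,-21,-140,0,-0.3],[8,-21,-160,0,-0.3],[8,-21,-172,0,-0.3],[8,-21,-178,0,-0.3],[8,-21,-178,0,-0.3],[8,-21,-178,0,-0.3]]' 40
python3 - <<'E'
from h import *
p,d=cap('side'); cv2.imwrite('pics/g1.png',cv2.cvtColor(cv2.resize(p[170:330,180:400],None,fx=3,fy=3),cv2.COLOR_RGB2BGR))
E
```

```text
time_s: 3.22
tool_pos: [472.4, -198.4, 14.0]
eef_rot: [0.023, 1.0, -0.0, 0.001]
force: [0.3, 0.3, 0.2]
width: 55.0
finger_force: 0.0
```

View pics/g1.png

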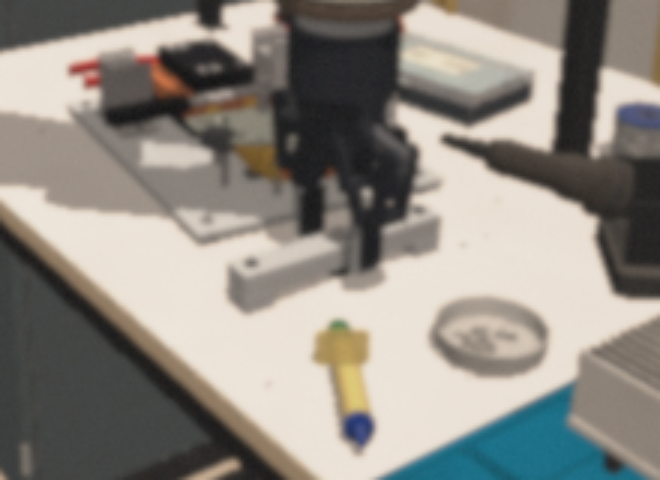

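```bash
python3 -m handwheel '[[0,0,0,0,1],[0,0,0,0,1],[0,0,0,0,1],[0,0,0,0,1],[0,0,0,0,1],[0,0,0,0,1]]' 60 && python3 -m handwheel '[[0,0,30,0,1],[0,0,80,0,1],[0,0,130,0,1],[0,0,180,0,1],[0,0,180,0,1],[0,0,180,0,1]]' 60
```

```text
time_s: 4.03
tool_pos: [472.2, -198.3, 13.7]
eef_rot: [0.023, 1.0, -0.0, 0.0]
force: [-0.7, 1.3, 7.3]
width: 22.4
finger_force: 59.9
time_s: 4.78
tool_pos: [471.5, -197.9, 192.1]
eef_rot: [0.023, 1.0, 0.0, -0.001]
force: [-0.6, 0.1, -4.3]
width: 22.4
finger_force: 60.2
```

```bash
python3 -m handwheel '[[16,58,0,-2,1],[32,116,0,-4,1],[48,174,0,-5.3,1],[64,232,0,-5.3,1],[79,288,0,-5.3,1],[79,288,-20,-5.3,1],[79,288,-50,-5.3,1],[79,288,-80,-5.3,1],[79,288,-80,-5.3,1],[79,288,-80,-5.3,1]]' 60
python3 - <<'E'
from h import *
for n,s in(('top',np.s_[110:230,150:350]),('side',np.s_[130:290,160:380])):
    p,d=cap(n); np.savez('/tmp/%s1.npz'%n,p=p,d=d)
    cv2.imwrite('pics/%s1.png'%n,cv2.cvtColor(cv2.resize(p[s],None,fx=3.5,fy=3.5,interpolation=cv2.INTER_CUBIC),cv2.COLOR_RGB2BGR))
s=monitor.sense();print(s['tool_pos'],s['eef_rot'])
E
```

```text
time_s: 6.02
tool_pos: [551.1, 89.8, 113.6]
eef_rot: [0.07, 0.998, -0.0, -0.0]
force: [0.9, 0.6, -3.4]
width: 22.5
finger_force: 60.7
[551.45300007  89.7695772  114.2786581 ] [6.96921240e-02 9.97568316e-01 1.87603153e-05 6.79526517e-04]
```

View pics/top1.png

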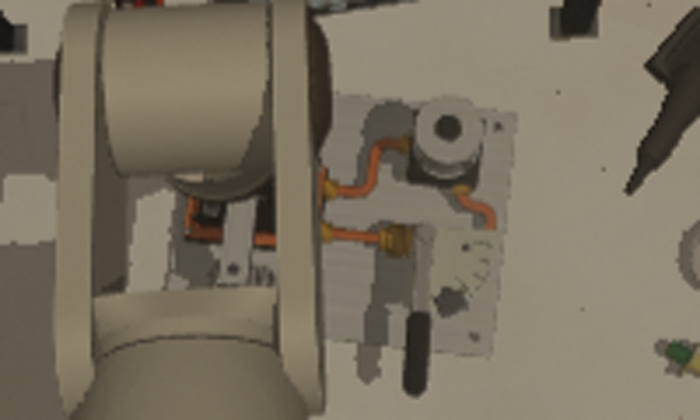

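View pics/side1.png

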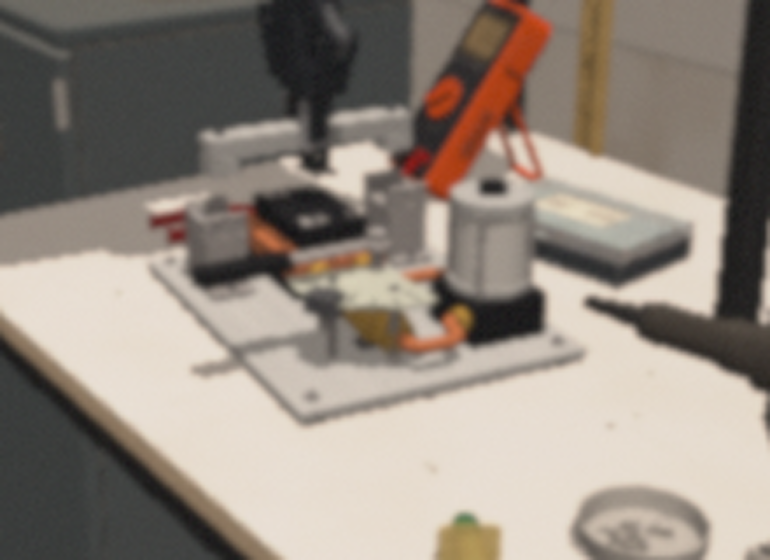

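Run:
```python
from h import *
print('hole',ray('top',150+233/3.5,110+268/3.5,130))
th=np.radians(-7.95);ex=np.array([np.cos(th),np.sin(th)]);ey=np.array([-ex[1],ex[0]]);o=np.array([550.4,90.3])
def pl(u,v,yy): # rig x,z on plane rig y=65+yy
    a=ray('side',u,v,0);e=np.array(viewer.get_calibration('side')['eye']);f=lambda P:np.array([(P[:2]-o)@ex,(P[:2]-o)@ey,P[2]])
    A,E=f(a),f(e);t=(yy-E[1])/(A[1]-E[1]);return (E+t*(A-E)).round(1)
S=lambda u,v:(160+u/3.5,130+v/3.5)
for nm,u,v,yy in(('barL',202,133,-12),('barR',413,108,-12),('supL',188,205,-23),('supLr',250,200,-23),('supRr',425,190,-23),('supRl',388,190,-23)):print(nm,pl(*S(u,v),yy))
```

```text
hole [478.93474835  99.7936184  130.        ]
barL [-88.  -12.  135.8]
barR [ 88.2 -12.  132.9]
supL [-104.9  -23.    86.5]
supLr [-55.9 -23.   82.7]
supRr [ 94.5 -23.   67.7]
supRl [ 61.1 -23.   72.8]
```

```bash
python3 -m handwheel '[[-0.9,0.4,-10,0,1],[-0.9,0.4,-18,0,1],[-0.9,0.4,-24,0,1],[-0.9,0.4,-30,0,1],[-0.9,0.4,-34,0,1],[-0.9,0.4,-36,0,1],[-0.9,0.4,-36,0,1]]' 60
```

```text
time_s: 7.0
tool_pos: [550.1, 90.2, 77.2]
eef_rot: [0.07, 0.998, -0.0, -0.0]
force: [-0.8, 0.4, -3.9]
width: 22.4
finger_force: 60.8
```

```bash
python3 -m handwheel '[[0,0,-2,0,1],[0,0,-3.5,0,1],[0,0,-5,0,1],[0,0,-5,0,1],[0,0,-5,0,1]]' 60;  python3 -m handwheel '[[0,0,-0.5,0,1],[0,0,-1,0,1],[0,0,-1,0,1]]' 60
```

```text
time_s: 7.62
tool_pos: [550.1, 90.2, 72.3]
eef_rot: [0.07, 0.998, -0.0, 0.0]
force: [0.2, -0.9, -3.0]
width: 22.5
finger_force: 60.9
time_s: 8.0
tool_pos: [550.1, 90.2, 71.8]
eef_rot: [0.07, 0.998, -0.0, 0.0]
force: [-3.3, -1.0, 5.2]
width: 22.6
finger_force: 62.1
```

```bash
python3 -m handwheel '[[0,0,0,0,0.2],[0,0,0,0,-0.1],[0,0,0,0,-0.3],[0,0,0,0,-0.3],[0,0,30,0,-0.3],[0,0,80,0,-0.3],[0,0,120,0,-0.3],[-30,-60,120,0,-0.3],[-60,-120,120,0,-0.3],[-90,-140,120,0,-0.3],[-120,-140,120,0,-0.3],[-130,-140,120,0,-0.3]]' 60
python3 - <<'E'
from h import *
for n,s in(('top',np.s_[110:230,150:350]),('side',np.s_[130:290,160:380])):
    p,d=cap(n); np.savez('/tmp/%s2.npz'%n,p=p,d=d)
    cv2.imwrite('pics/%s2.png'%n,cv2.cvtColor(cv2.resize(p[s],None,fx=3.5,fy=3.5,interpolation=cv2.INTER_CUBIC),cv2.COLOR_RGB2BGR))
s=monitor.sense();print(s['tool_pos'],s['eef_rot'])
E
```

```text
time_s: 9.5
tool_pos: [419.1, -50.0, 191.5]
eef_rot: [0.07, 0.998, -0.0, 0.0]
force: [0.3, -1.9, 0.2]
width: 55.4
finger_force: 0.0
[419.93010875 -49.70021077 191.5925129 ] [ 6.96654240e-02  9.97570290e-01 -1.37915746e-04  4.76472938e-04]
```

View pics/top2.png

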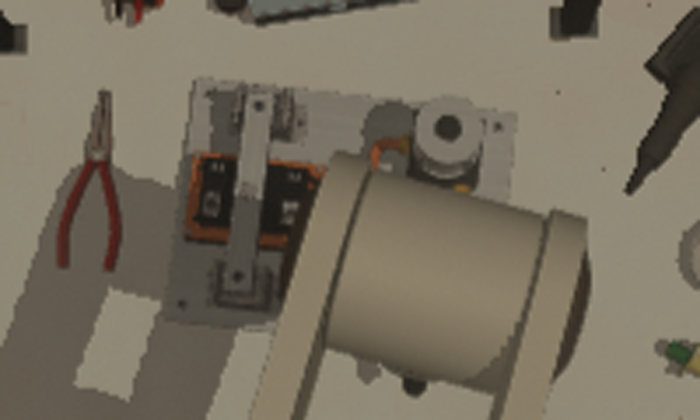

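View pics/side2.png

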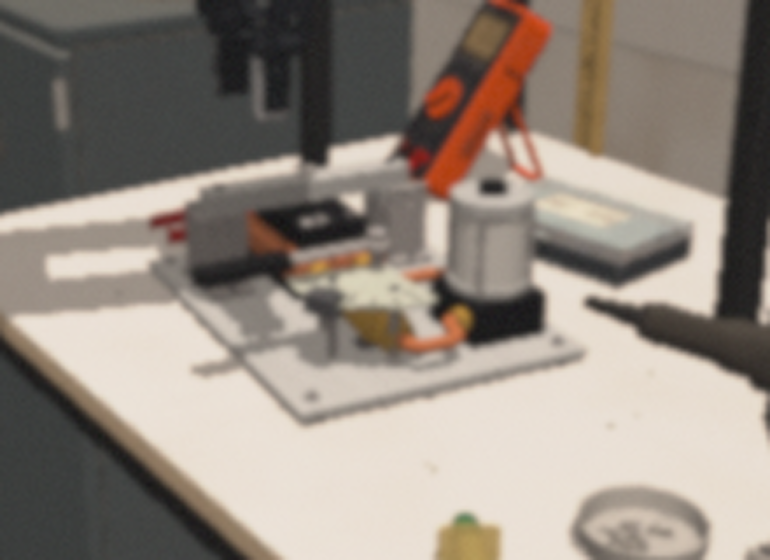

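Run:
```python
from h import *
T=lambda u,v,z:ray('top',u,v,z)[:2]
a=T(150+259/3.5,110+105/3.5,88);b=T(150+238/3.5,110+277/3.5,88);print('bar holes',a,b,(a+b)/2,np.degrees(np.arctan2(*(a-b)[::-1])),np.linalg.norm(a-b))
q=np.load('/tmp/top2.npz');W=world('top',q['d']);
for u,v in((258,120),(256,135),(243,245),(240,262)):print(W[110+int(v/3.5),150+int(u/3.5)].round(1))
for k in('0','1'):
    q=np.load('/tmp/top%s.npz'%k);p,d=q['p'],q['d'];Z=world('top',d)[...,2];g=p.max(2).astype(int)
    for th in(50,70):
        m=(g<th)&(Z>80);m[:,:255]=0;m[:,295:]=0;m[:165]=0;m[230:]=0
        G=np.array([T(u,v,94) for v,u in np.argwhere(m)]);c=G.mean(0);w,V=np.linalg.eigh(np.cov(G.T));s=V[:,1]*np.sign(V[0,1]);pr=(G-c)@s
        print('sleeve',th,len(G),c,np.degrees(np.arctan2(s[1],s[0])),np.ptp(pr),'ends',c+s*pr.min(),c+s*pr.max())
    m=(Z>84)&(Z<100);m[:,:255]=0;m[:,280:]=0;m[:165]=0;m[230:]=0
    G=np.array([T(u,v,94) for v,u in np.argwhere(m)]);c=G.mean(0);w,V=np.linalg.eigh(np.cov(G.T));s=V[:,1]*np.sign(V[0,1]);pr=(G-c)@s
    print('lever',len(G),c,np.degrees(np.arctan2(s[1],s[0])),np.ptp(pr),c+s*pr.max(),c+s*pr.min())
    for th in(60,75,90):
        m=(g<th)&(Z>60)&(Z<80);m[:,:272]=0;m[:,295:]=0;m[:170]=0;m[210:]=0
        r=np.argwhere(m);(u,v),wh,an=cv2.minAreaRect(r[:,::-1].astype(np.float32));print('marker',th,len(r),r.mean(0),T(r[:,1].mean(),r[:,0].mean(),72),T(u,v,72),wh,an)
```

```text
bar holes [622.79138811  80.33366982] [476.88276824  99.98762938] [549.83707818  90.1606496 ] -7.671592426791562 147.22636815281336
[610.4  83.3  89.8]
[598.7  83.6  88. ]
[503.5  96.6  89.1]
[491.7  99.6  90.3]
sleeve 50 119 [411.755414   -44.61957456] -5.112289337356817 63.740148241915186 ends [379.98169309 -41.77697597] [443.46828147 -47.45672896]
sleeve 70 154 [411.20785457 -45.41383848] -5.615452081900459 66.83562239761531 ends [377.25038689 -42.07503339] [443.76526826 -48.61498585]
lever 276 [440.15188524 -48.19963187] -5.482600207278242 140.2992601026425 [516.70870103 -55.54775088] [377.05127367 -42.14307377]
marker 60 0 [nan nan] [nan nan] [1096.57273241  778.98307021] (0.0, 0.0) 0.0
marker 75 47 [194.82978723 278.04255319] [457.2969774  -74.73463254] [470.76090174 -83.35936359] (7.529411792755127, 20.058822631835938) 28.07248878479004
marker 90 58 [194.5862069  278.32758621] [457.99425528 -75.59543112] [471.77347135 -76.19347646] (8.109177589416504, 20.3976993560791) 3.5763344764709473
sleeve 50 116 [411.05708716 -44.65102924] -5.506140681965349 61.27907211169229 ends [379.96003835 -41.65336025] [440.95636394 -47.53323635]
sleeve 70 153 [411.46958514 -45.39645913] -6.149432752171355 79.16595619719999 ends [377.26735306 -41.71144671] [455.9777799  -50.19185522]
lever 279 [440.42877901 -48.28065647] -5.362628785760154 142.5498872021214 [516.51473166 -55.42282907] [374.58876606 -42.1002681 ]
marker 60 0 [nan nan] [nan nan] [1096.57273241  778.98307021] (0.0, 0.0) 0.0
marker 75 43 [195.20930233 277.93023256] [456.18444307 -74.36847225] [470.49970524 -82.69244716] (6.7082037925720215, 19.677396774291992) 26.56505012512207
marker 90 56 [194.82142857 278.32142857] [457.29953703 -75.55485485] [469.29047651 -83.53593143] (7.602630615234375, 21.0190372467041) 26.56505012512207<stdin>:17: RuntimeWarning: Mean of empty slice.
  ret = um.true_divide(
  ret = ret.dtype.type(ret / rcount)
```

```bash
python3 -m handwheel '[[-15,5,0,2.5,-0.3],[-15,5,-40,2.5,-0.3],[-15,5,-80,2.5,-0.3],[-15,5,-105,2.5,-0.3],[-15,5,-117,2.5,-0.3],[-15,5,-117,2.5,-0.3],[-15,5,-117,2.5,-0.3],[-15,5,-117,2.5,0.1],[-15,5,-117,2.5,0.3],[-15,5,-117,2.5,1],[-15,5,-117,2.5,1],[-15,5,-117,2.5,1]]' 25;python3 - <<'E'
from h import *
s=monitor.sense();p=s['tool_pos'];q=s['eef_rot'];print(p,2*np.degrees(np.arctan2(q[1],q[0]))-90)
A=np.array([511.9,-55.]);d=p[:2]-A;r=np.hypot(*d);a=np.degrees(np.arctan2(d[1],d[0]));print(r,a)
for t in range(3,31,3):
    k=np.radians(a+t);print(t,(A+r*np.array([np.cos(k),np.sin(k)])-p[:2]).round(1))
E
```

```text
time_s: 11.1
tool_pos: [405.2, -44.9, 74.6]
eef_rot: [0.048, 0.999, -0.0, 0.0]
force: [-2.2, 0.3, 6.1]
width: 19.1
finger_force: 27.7
[405.19620492 -44.87409627  74.58601586] 84.50215673572961
107.18317876875439 174.57901831288572
3 [-0.4 -5.6]
6 [ -0.5 -11.2]
9 [ -0.3 -16.8]
12 [  0.2 -22.4]
15 [  1. -28.]
18 [  2.1 -33.5]
21 [  3.5 -38.9]
24 [  5.1 -44.3]
27 [  7.  -49.5]
30 [  9.2 -54.7]
```

```bash
python3 -m handwheel '[[-0.4,-5.6,0,3,1],[-0.5,-11.2,0,6,1],[-0.3,-16.8,0,9,1],[0.2,-22.4,0,12,1],[1,-28,0,15,1],[2.1,-33.5,0,18,1],[3.5,-38.9,0,21,1],[5.1,-44.3,0,24,1],[6.4,-47.8,0,26,1],[6.4,-47.8,0,26,1],[6.4,-47.8,0,26,1]]' 25; python3 -m handwheel '[[0,0,0,0,0.1],[0,0,0,0,-0.1],[0,0,0,0,-0.3],[0,0,0,0,-0.3],[0,0,40,0,-0.3],[0,0,100,0,-0.3],[0,0,140,0,-0.3],[-60,0,140,0,-0.3],[-100,50,140,0,-0.3],[-110,110,140,0,-0.3],[-110,170,140,0,-0.3],[-110,230,140,0,-0.3]]' 25
python3 - <<'E'
from h import *
for n,s in(('top',np.s_[150:220,240:310]),('side',np.s_[130:290,160:380])):
    p,d=cap(n); np.savez('/tmp/%s3.npz'%n,p=p,d=d)
    cv2.imwrite('pics/%s3.png'%n,cv2.cvtColor(cv2.resize(p[s],None,fx=8 if n=='top' else 3.5,fy=8 if n=='top' else 3.5,interpolation=cv2.INTER_CUBIC),cv2.COLOR_RGB2BGR))
E
```

```text
time_s: 12.48
tool_pos: [411.1, -93.2, 74.6]
eef_rot: [-0.178, 0.984, -0.001, -0.0]
force: [-8.1, -6.2, 7.8]
width: 19.6
finger_force: 27.7
time_s: 13.98
tool_pos: [302.5, 112.6, 214.7]
eef_rot: [-0.178, 0.984, -0.0, 0.001]
force: [0.8, 0.1, 0.8]
width: 55.7
finger_force: 0.0
```

View pics/top3.png

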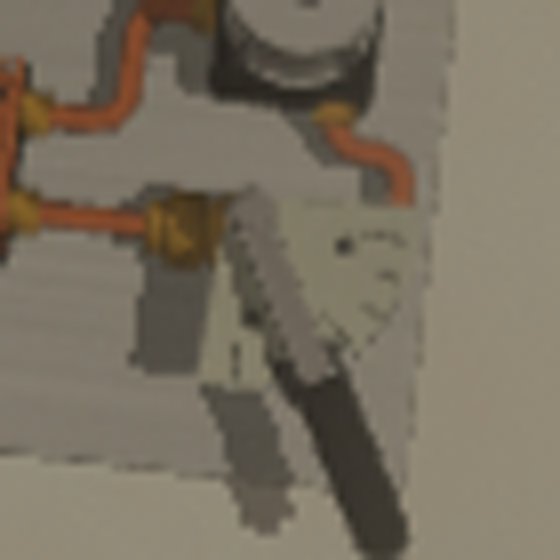

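Run:
```python
from h import *
T=lambda u,v,z:ray('top',u,v,z)[:2]
L=[]
for k in('0','1','3'):
    q=np.load('/tmp/top%s.npz'%k);p,d=q['p'],q['d'];Z=world('top',d)[...,2];g=p.max(2).astype(int)
    m=(Z>84)&(Z<103);m[:,:255]=0;m[:,300:]=0;m[:172]=0;m[230:]=0
    n,l,st,_=cv2.connectedComponentsWithStats(m.astype(np.uint8));m=l==1+st[1:,4].argmax()
    G=np.array([T(u,v,94) for v,u in np.argwhere(m)]);c=G.mean(0);w,V=np.linalg.eigh(np.cov(G.T));s=V[:,1]*np.sign(V[0,1]);pr=(G-c)@s
    print('lever',len(G),c,np.degrees(np.arctan2(s[1],s[0])),np.ptp(pr),c+s*pr.max(),c+s*pr.min());L.append((c,s,c+s*pr.min()))
    if k!='3':
        m=(g<80)&(Z>58)&(Z<82);m[:,:272]=0;m[:,290:]=0;m[:185]=0;m[205:]=0
        n,l,st,ce=cv2.connectedComponentsWithStats(m.astype(np.uint8));i=1+st[1:,4].argmax();print('marker',st[i],ce[i],T(*ce[i],72));M=T(*ce[i],72)
        for A in((511.9,-55),):d=M-A;print(np.degrees(np.arctan2(-d[1],-d[0])),np.hypot(*d))
(c0,s0,_),(c1,s1,e)=L[0],L[2]
t=np.linalg.solve(np.c_[s0,-s1],c1-c0);A=c0+t[0]*s0;print('axis',A,np.linalg.norm(A-L[0][2]),np.linalg.norm(A-e));d=A-M;print('marker dir',np.degrees(np.arctan2(d[1],d[0])),np.hypot(*d))
# marker remnants in pic 3
m=(g<80)&(Z<84);m[:,:270]=0;m[:,290:]=0;m[:185]=0;m[205:]=0
for r in range(186,204):print(''.join('#' if m[r,c] else ('L' if Z[r,c]>84 else '.') for c in range(266,294)))
```

```text
lever 278 [440.63559441 -48.28048066] -5.56215776564591 140.31433107958873 [516.70288651 -55.68822384] [377.04920671 -42.08817885]
marker [274 192   9   8  50] [278.02 195.56] [455.14126306 -74.59880145]
19.049802029705358 60.0472084066461
lever 280 [440.68905546 -48.31595103] -5.389276021713275 142.55100792116744 [516.51170512 -55.46898347] [374.59083519 -42.08031146]
marker [274 192   9   8  46] [277.97826087 195.63043478] [454.93652052 -74.46948171]
18.869855725366094 60.19882650190832
lever 281 [445.61614446 -78.31859137] 20.421760683244027 142.9772732438609 [517.27166517 -51.63915931] [ 383.28057992 -101.52793299]
axis [508.53344976 -54.89265077] 132.1062476655886 133.65302446948562
marker dir 20.06524225359077 57.06034642012438
.......LLLLL................
.......LLLLL................
.....#.#LLLLL...............
....###.LLLLL...............
.....##..LLLL...............
.........LL.LL..............
.........LLLLL..............
.........#LLLLL#............
.......#..LLLLL#............
........###LLLL.............
........###LLLLL#...........
.........##LLLLLL#..........
.........###LLLLLL..........
..........#LLLLLLL..........
..........#LLLLLLLL.........
............LLLLLLL.........
............LLLLLLLL........
.............LLLLLLL........
```

```bash
python3 -c "
from h import *
print(ticket.job_done())"
```

```text
the job is handed in; nothing more can be done
None
```

I laid the bridge bar in both notches with the valve still shut, then turned the lever to within about 1.5° of the marker as measured in the top view (limit 4.6°), and handed the job in at about 14 s. The hand-in returned no verdict.

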